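# Walk the die block round and seat it on the fence

### The arm

A 6-joint arm with a two-finger parallel gripper is mounted at the origin on the work surface. World frame = base frame: x ahead of the robot, y to its left, z up, the work surface at z = 0. Lengths are in m, angles in degrees, forces in N, time in s.
With the tool pointing down it reaches from about 0.4 to 0.825 m from the base axis. Payload 7 kg.
Tool frame: the origin (TCP) lies midway between the tips of the shut fingers; the grasp point (between the pads) lies 19 mm behind it; y points along the fingers, z is the direction in which the jaws open and shut, and the axes are right-handed (so a half turn about y gives the same grasp; the last joint's range is limited). The gripper opens to 88 mm and grips with 3 to 60 N. Pads are 19 mm wide; open, the fingers measure 130 mm over their backs; the gripper's body (78 mm by 193 mm) begins 47 mm behind the grasp point.
Start: joints at [-52.42, 20.546, 0.682, 0, -70.136, -16.507], TCP at [0.243, -0.63, 0.227] pointing down, gripper open.
Joint ranges: [-176.03, 176.03], [-82.01, 121.73], [-58.28, 71.71], [-173.87, 95.51], [-174.79, -0.11], [-173.66, 173.66]. Speed limits (degrees/s): [136.94, 136.94, 172.46, 180, 180, 180].

### API

Orientations are given as [roll, pitch, yaw] about the fixed x, y, z axes, in that order (R = Rz(yaw) Ry(pitch) Rx(roll)).
In Python, from plant import ctrl gives the robot as it stands.
- The arm moves only by the tool step_arm, never from a script. Its argument "rows" is a list that holds one entry, the list of rows, each a list of 7 numbers: the gripper command: -1 is shut, 1 is fully open, values between are in proportion, then the shift along the world's x, y, z in cm, then the turn, a rotation vector about the world's x, y, z in degrees. In form: [[[fingers, tx, ty, tz, rx, ry, rz], ...]]. A call has 1 to 12 rows; each row shifts and turns the commanded pose from where the row before left it; what a row does not reach is not made up. A row lasts 1/8 s, in which the tool goes at most 62.5 mm and 10.7 degrees, less where a joint would pass 70% of its speed; a pose out of reach is approached as far as the arm can. A call is refused whole if a number of a shift passes 6.25 or a number of a turn 10.7, either way. A call with a gripper value outside its range is refused whole. The fingers move at their own pace and stop on an object; the grip force is fixed at half the most. Time passes only in rows, so rows that do not move let the fingers close. It gives the time, the measured TCP pose, the force and the opening at its end, in the units of the state.
- ctrl.get_obs(): the state, without advancing time (a new reading comes with each control period).
- ctrl.snapshot(name): name is "scene" or "side" or "wrist"; returns the picture (480x640x3 uint8, blue, green, red); there is no depth.
- ctrl.camera_params(name): a dict with "vertical_fov" (degrees; the focal length in pixels is half the picture's height over the tangent of half this angle, whatever the lens; pixels are square), "cx", "cy" (the principal point, pixels), "rvec" (rotation vector, rad) and "tvec" (3), from world to camera coordinates, as OpenCV has them. Camera axes: x right, y down, z forward; pixel columns grow to the right and rows downward; lengths in m; the calibration is good to about 2 mm. A picture is of the moment at which its call begins: read the wrist's pose just before it. camera_params takes no time and is no camera call; for the wrist camera it gives the pose at the moment of the call.
- ctrl.close_job(): hands the job in, once; it reports no verdict.
The state is a dict: "clock": time; "joint_pos": joint angles; "qvel": joint speeds; "tau": joint torques, N m; "tool_pos": TCP position; "orientation": TCP orientation; "force": force on the tool from outside, world axes, zero at the start; "moment": the same for the moment, N m; "opening": finger opening in m.
Only numpy, scipy, OpenCV 4.12 (cv2) and the standard library are available. Lean on these libraries where they do the work, as an engineer would, in place of code of your own. Each camera call takes 0.05 s, during which the arm holds its last target. There are 200 camera calls.

### The job

On the test bench, walk the heavy blue die block round with fingertip pushes, never lifting or tipping it, until its bright steel face (the side with the yellow stripe) looks squarely at the steel fence while the block still stands at least two fingers' width clear of it. Only then push it home, keeping it square, so that the bright face sits flat against the fence along its whole length with neither end sticking out past the fence. Do not let the block touch the fence while it is still askew, leave the roller, the specimen and the tray where they are, and take the hand away at the end.

Things in the scene. Friction and masses are not known exactly. Their poses are not given: they have to be found in the camera images.
- die: Heavy loose blue block, 96 mm deep (x), 124 long (y), 48 high, 0.8 to 1.3 kg, takes 5 to 18 N to push. Origin: centre of underside, z up. Its +x points out of the bright steel face (a 124 mm side, yellow stripe along its top edge). Flat top with a grey steel inlay. Starts clear of the fence, turned 45 to 75 degrees anticlockwise (from above) from the way it must face
- die_face (a point): Centre of the die block's bright face: 48 mm from the block's origin along its +x, 24 mm up
- fence: Fixed steel fence 240 mm long (y), 42 high, 24 thick, with a low foot flange and bolt heads (22 high) to 74 mm behind the face. Origin: foot of its flat working face, mid-length (red line on top). Its x points into the fence, square to the face, away from the block. When seated, the block's +x points the same way, its origin 48 mm before the face
- roller: Bystander: bright steel roller standing upright, 30 mm diameter, 55 mm high; origin at the centre of its underside
- specimen: Bystander: copper-coloured flat test specimen lying down, 125 mm long (its x), 24 mm wide, 10 mm thick; origin at the centre of its underside
- tray: Bystander: yellow plastic tray 100 by 75 mm (its x, y), 35 mm high; origin at the centre of its underside
Not all that is in view belongs to the job. There is more than one size of the die; the one meant has the size given above.

How it is judged:
By the outcome, as a careful person would: the job done as asked, in the order asked, and still so for the second after the job is handed in, with the robot touching nothing.
It also fails if it takes over 67 s, if anything falls off the work surface, if the arm or the gripper's body presses on something with over 40 N, if the wrist force passes 120 N, or if a joint passes its speed limit or range.

## Working session

There is one attempt and no reset: what is moved stays moved. The work goes in short steps, Python scripts to look and compute and a tool call to move; the robot and the scene stay as the last step left them, time stands still between calls to the robot, and variables do not carry over. Pictures are saved under pics/ and viewed, about 8 in all and at most 12, crops included, and the job is handed in when it is done.

Besides the shell and the picture viewer there is one more tool, called after "Call:" as name(argument=value, ...) on one line, values as JSON. step_arm: Moves the arm, as the interface text tells. Its arguments: {"type":"object","properties":{"rows":{"type":"array"}},"required":["rows"]}

```bash
mkdir -p pics; ls; python3 - <<'E'
from plant import ctrl
import cv2
print(ctrl.get_obs())
for n in("scene","side"):
    cv2.imwrite(f"pics/{n}0.png",ctrl.snapshot(n)); print(n,ctrl.camera_params(n))
E
```

```text
pics
{'clock': 0.0, 'joint_pos': array([-5.24203402e+01,  2.05908476e+01,  6.32223817e-01, -1.92383418e-02,
       -7.01355325e+01, -1.65084935e+01]), 'qvel': array([ 0.01556509,  0.01091823,  0.02546565, -0.00344395, -0.05758276,
       -0.04909685]), 'tau': array([ 3.63186173e-04, -5.82717276e+01,  2.93063056e+01,  6.99750915e+00,
        7.07254512e-03, -1.53140181e-04]), 'tool_pos': array([ 0.24248518, -0.62940542,  0.22562032]), 'orientation': array([-8.99045856e+01,  9.41805792e-03,  2.10646221e+01]), 'force': array([-0.24719615, -0.40441591, -0.66507035]), 'moment': array([0.02275433, 0.01181507, 0.008413  ]), 'opening': 0.08774566077617467}
scene {'vertical_fov': 51.915440863377725, 'cx': 320.8972494414327, 'cy': 238.85536703102727, 'rvec': array([ 2.13391098,  1.22093449, -0.45694757]), 'tvec': array([-0.25768477, -0.25307459,  1.19281693])}
side {'vertical_fov': 50.81789089093995, 'cx': 322.39029650481757, 'cy': 240.6721306627031, 'rvec': array([ 0.18851858, -2.85307608,  1.14278034]), 'tvec': array([0.45789606, 0.0697232 , 0.87660507])}
```

View pics/scene0.png

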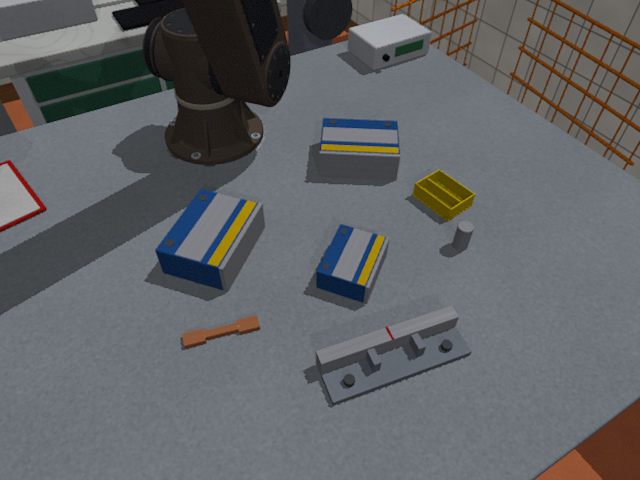

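View pics/side0.png

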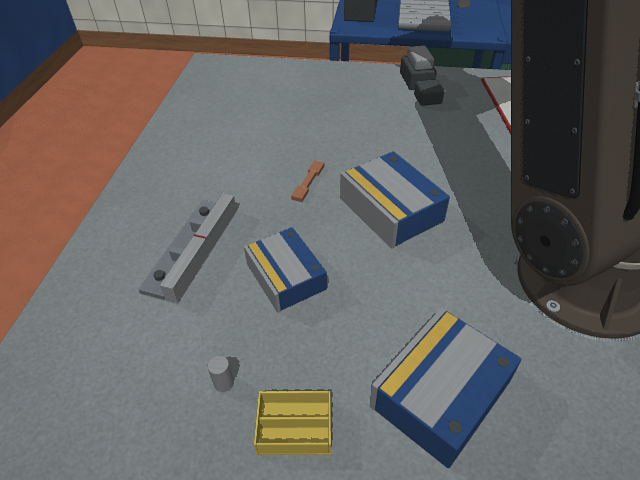

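Scene: the small blue die is at about (353,262), with larger ones at (212,238) and (360,148). The fence runs (317,355)–(458,318), the roller is at (463,236), the tray at (444,195) and the specimen at (221,332). I'll enlarge both views for corner readings.

```bash
python3 - <<'E'
import cv2,numpy as np
a=cv2.imread("pics/scene0.png")[215:405,305:480]; b=cv2.imread("pics/side0.png")[185:315,130:335]
a=cv2.resize(a,None,fx=3,fy=3,interpolation=cv2.INTER_CUBIC); b=cv2.resize(b,None,fx=3.9,fy=3.9,interpolation=cv2.INTER_CUBIC)
cv2.imwrite("pics/ca.png",a);cv2.imwrite("pics/cb.png",b);print(a.shape,b.shape)
E
```

```text
(570, 525, 3) (507, 800, 3)
```

View pics/ca.png

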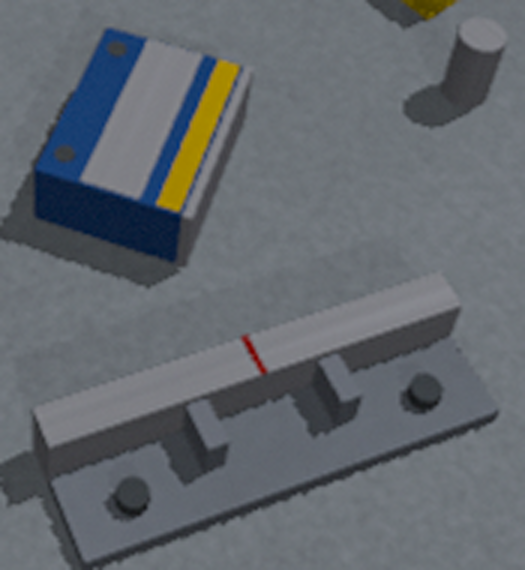

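View pics/cb.png

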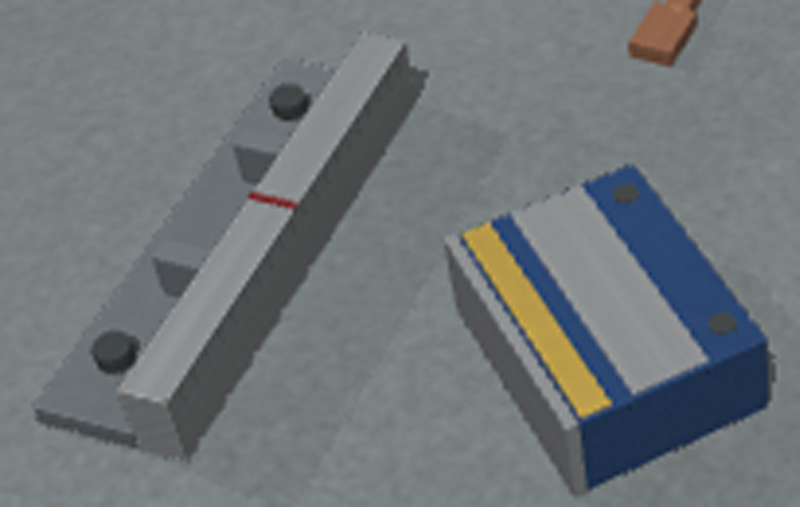

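Crop readings are in the script below: the die's top corners, and the fence's top edges with the red mark at (245,338) in the scene crop and (296,205) in the side crop. Next I fit the poses.

```bash
cat > h.py <<'E'
import numpy as np, cv2
from scipy.optimize import least_squares
from plant import ctrl
def cam(n):
    p=ctrl.camera_params(n); f=240/np.tan(np.radians(p["vertical_fov"]/2))
    return np.array([[f,0,p["cx"]],[0,f,p["cy"]],[0,0,1]]),p["rvec"],p["tvec"]
def proj(c,P): return cv2.projectPoints(np.float64(P).reshape(-1,3),c[1],c[2],c[0],None)[0].reshape(-1,2)
def ray(c,uv,z):
    R=cv2.Rodrigues(c[1])[0]; o=-R.T@c[2]
    out=[]
    for q in np.float64(uv).reshape(-1,2):
        d=R.T@np.linalg.solve(c[0],[*q,1]); out.append(o+d*(z-o[2])/d[2])
    return np.array(out)
def place(P,x,y,a):
    a=np.radians(a); P=np.float64(P)
    return np.c_[x+P[:,0]*np.cos(a)-P[:,1]*np.sin(a), y+P[:,0]*np.sin(a)+P[:,1]*np.cos(a), P[:,2]]
def fit(obs,x0):  # obs: list of (cam, local pts, uv)
    f=lambda v:np.concatenate([(proj(c,place(P,*v))-uv).ravel() for c,P,uv in obs])
    r=least_squares(f,x0,x_scale=[.01,.01,1]); return r.x,r.fun
def un(uv,s,off): return (np.float64(uv)+.5)/s-.5+np.array(off)
E
python3 - <<'E'
from h import *
S,D=cam("scene"),cam("side"); ua=lambda p:un(p,3,(305,215)); ub=lambda p:un(p,3.9,(130,185))
T=.048;x,y=.048,.062
da=[(108,29),(252,67),(188,215),(36,170),(178,262),(37,218)]
db=[(445,240),(582,420),(632,166),(768,345),(582,494),(768,405)]
pa=ray(S,ua(da[:4]),T); pb=ray(D,ub(db[:4]),T)
print(pa.round(3),pb.round(3),sep="\n")
print([np.linalg.norm(pa[i]-pa[(i+1)%4]).round(4) for i in range(4)])
fa=[(35,410),(440,275),(245,338)]; fb=[(168,402),(408,43),(296,205)]
qa=ray(S,ua(fa),.042);qb=ray(D,ub(fb),.042);print(qa.round(3),qb.round(3),sep="\n")
# bystanders rough (scene)
print("roller top",ray(S,[(464,226)],.055).round(3),"tray",ray(S,[(415,178),(442,172),(474,190),(447,208)],.035).round(3),"spec",ray(S,[(184,340),(258,323)],.005).round(3))
print("others",ray(S,[(206,192),(263,204),(214,266),(162,252),(321,120),(398,121),(399,153),(320,152)],.07).round(3))
E
```

```text
[[ 0.447  0.077  0.048]
 [ 0.519  0.136  0.048]
 [ 0.592  0.039  0.048]
 [ 0.521 -0.019  0.048]]
[[ 0.595  0.037  0.048]
 [ 0.514  0.129  0.048]
 [ 0.52  -0.019  0.048]
 [ 0.444  0.079  0.048]]
[np.float64(0.093), np.float64(0.1223), np.float64(0.0912), np.float64(0.1215)]
[[ 0.652 -0.096  0.042]
 [ 0.692  0.138  0.042]
 [ 0.671  0.022  0.042]]
[[ 0.689  0.137  0.042]
 [ 0.648 -0.097  0.042]
 [ 0.67   0.019  0.042]]
roller top [[0.571 0.27  0.055]] tray [[0.401 0.292 0.035]
 [0.414 0.354 0.035]
 [0.491 0.375 0.035]
 [0.505 0.291 0.035]] spec [[ 0.506 -0.262  0.005]
 [ 0.538 -0.143  0.005]]
others [[ 0.261 -0.114  0.07 ]
 [ 0.346 -0.034  0.07 ]
 [ 0.44  -0.171  0.07 ]
 [ 0.366 -0.237  0.07 ]
 [ 0.165  0.201  0.07 ]
 [ 0.255  0.351  0.07 ]
 [ 0.35   0.283  0.07 ]
 [ 0.264  0.14   0.07 ]]
```

The small block measures 93×122 mm, so it is the die meant: centre about (0.520, 0.058), yaw about 38°. The fence origin is about (0.6705, 0.020) with its x at about -9.8°. That means a turn of about -48°, with a 107 mm gap once square. I'll push the back face near its +y end with shut fingers, then use two open fingers for the square push.

Call:
step_arm(rows=[[[-1,2.4,4.3,0,0,0,1.7],[-1,2.4,4.3,0,0,0,1.7],[-1,2.4,4.3,0,0,0,1.7],[-1,2.4,4.3,0,0,0,1.7],[-1,2.4,4.3,0,0,0,1.7],[-1,2.4,4.3,0,0,0,1.7],[-1,2.4,4.3,0,0,0,1.7],[-1,2.4,4.3,0,0,0,1.7],[-1,2.4,4.3,0,0,0,1.7],[-1,2.4,4.3,0,0,0,1.7]]])

```text
clock: 1.35
tool_pos: [0.4831, -0.1983, 0.2265]
orientation: [-90.0, 0.0, 38.1]
force: [0.6, -0.8, 0.4]
opening: 0.0012
```

Call:
step_arm(rows=[[[-1,-1,4.3,0,0,0,0],[-1,-1,4.3,0,0,0,0],[-1,-1,4.3,0,0,0,0],[-1,-1,4.3,0,0,0,0],[-1,-1,4.3,0,0,0,0],[-1,-1,4.4,0,0,0,0],[-1,0,0,-4,0,0,0],[-1,0,0,-4,0,0,0],[-1,0,0,0,0,0,0]]])

```text
clock: 2.48
tool_pos: [0.4206, 0.0582, 0.1444]
orientation: [-89.9, 0.3, 38.1]
force: [-0.5, -0.7, 1.0]
opening: 0.0007
```

Call:
step_arm(rows=[[[-1,0,0,-4,0,0,0],[-1,0,0,-4,0,0,0],[-1,0,0,-3,0,0,0],[-1,0,0,-1.7,0,0,0],[-1,0,0,0,0,0,0]]])

```text
clock: 3.1
tool_pos: [0.4231, 0.0591, 0.0198]
orientation: [-90.0, 0.1, 38.1]
force: [0.2, 0.1, 0.9]
opening: 0.0003
```

```bash
python3 - <<'E'
from h import *
a=ctrl.snapshot("side")[130:330,200:460]; b=ctrl.snapshot("wrist")
a=cv2.resize(a,(520,400),interpolation=cv2.INTER_CUBIC); b=cv2.resize(b,(280,210))
c=np.zeros((400,800,3),np.uint8); c[:,:520]=a; c[:210,520:]=b
cv2.imwrite("pics/p1.png",c); o=ctrl.get_obs(); print(o["tool_pos"],o["joint_pos"])
E
```

```text
[0.42378511 0.05961452 0.02079398] [ 3.46524122e+01  1.22779550e+01 -4.45093761e+01  3.40718529e-02
 -3.31300974e+01 -8.65993195e+01]
```

View pics/p1.png

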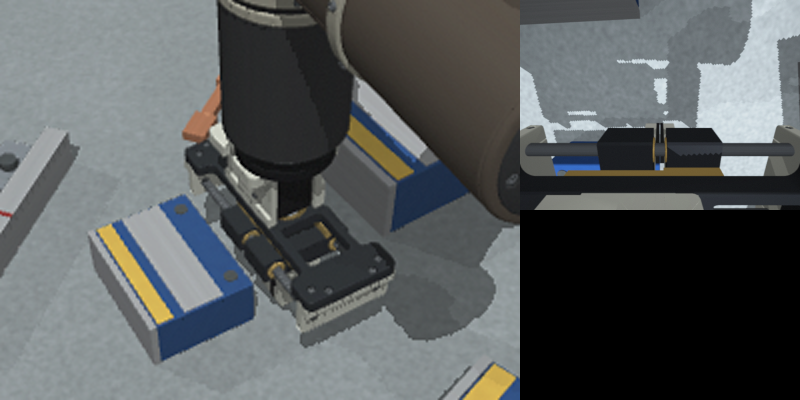

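The view shows the shut fingers lowered behind the die's back face, with the gripper body clear above the block. Now I start pushing along the block's +x.

Call:
step_arm(rows=[[[-1,0.4,0.3,-0.3,0,0,0],[-1,0.4,0.3,0,0,0,0],[-1,0.4,0.3,0,0,0,0],[-1,0.4,0.3,0,0,0,0],[-1,0.4,0.3,0,0,0,0]]])

```text
clock: 3.82
tool_pos: [0.4406, 0.073, 0.016]
orientation: [-90.0, 0.3, 38.0]
force: [-5.0, -0.6, 2.4]
opening: 0.0004
```

Call:
step_arm(rows=[[[-1,0.3,0.48,0,0,0,-3],[-1,0.3,0.48,0,0,0,-3],[-1,0.33,0.47,0,0,0,-3],[-1,0.35,0.46,0,0,0,-3],[-1,0.37,0.45,0,0,0,-3],[-1,0.39,0.44,0,0,0,-3]]])

```text
clock: 4.58
tool_pos: [0.4619, 0.1014, 0.016]
orientation: [-90.0, 0.2, 19.9]
force: [-3.2, -1.1, -0.8]
opening: 0.0011
```

```bash
python3 - <<'E'
from h import *
a=ctrl.snapshot("side")[190:320,200:360]
cv2.imwrite("pics/p2.png",cv2.resize(a,None,fx=4,fy=4,interpolation=cv2.INTER_CUBIC)); o=ctrl.get_obs(); print(o["tool_pos"],o["orientation"],o["force"])
E
```

```text
[0.4627406  0.10206387 0.01611614] [-90.01761193   0.10938596  19.82241115] [-0.65388162  1.04749424 -2.04226521]
```

View pics/p2.png

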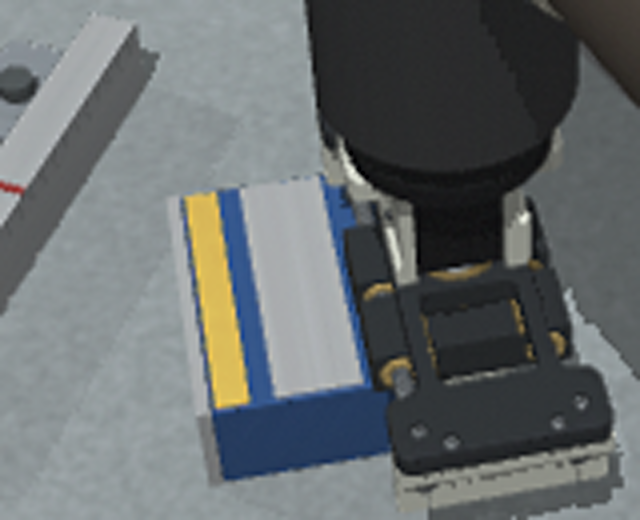

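The block has turned; its face's top edge runs (168,200)→(202,416) in the crop, with the bottom of that corner at (215,484). I'll compute the pose.

```bash
python3 - <<'E'
from h import *
D=cam("side"); u=un([(168,200),(202,416)],4,(200,190)); p=ray(D,u,.048)
d=p[0]-p[1]; yaw=np.degrees(np.arctan2(-d[1],-d[0])); 
a,b=p; t=a-b; L=np.linalg.norm(t); # a is -y end, b +y end
yaw=np.degrees(np.arctan2(-t[1],-t[0]))-90
c=(a+b)/2; x=np.array([np.cos(np.radians(yaw)),np.sin(np.radians(yaw))]); ctr=c[:2]-.048*x
print(p.round(4),L,yaw,ctr)
o=ctrl.get_obs()["tool_pos"][:2]-ctr; y=np.array([-x[1],x[0]]); print("tcp local",o@x,o@y)
f=np.radians(-9.9);e=np.array([.6705,.0205]);print("die in fence",(ctr-e)@[np.cos(f),np.sin(f)],(ctr-e)@[-np.sin(f),np.cos(f)])
E
```

```text
[[0.602  0.0222 0.048 ]
 [0.5591 0.1371 0.048 ]] 0.12267634199183851 20.473590984816624 [0.5356249 0.0628489]
tcp local -0.0545640147078078 0.062231048903776426
die in fence -0.1401477257862039 0.018529339317717403
```

Call:
step_arm(rows=[[[-1,0.41,0.44,0,0,0,-3],[-1,0.43,0.42,0,0,0,-3],[-1,0.45,0.4,0,0,0,-3],[-1,0.47,0.37,0,0,0,-3],[-1,0.49,0.35,0,0,0,-3],[-1,0.51,0.32,0,0,0,-3],[-1,0.52,0.29,0,0,0,-3],[-1,0.54,0.27,0,0,0,-3],[-1,0.55,0.24,0,0,0,-3],[-1,0.5,0.2,0,0,0,-2.8]]])

```text
clock: 5.88
tool_pos: [0.5113, 0.1349, 0.0161]
orientation: [-90.0, 0.1, -9.8]
force: [-3.3, 0.7, -0.6]
opening: 0.0004
```

Call:
step_arm(rows=[[[-1,-2,0.35,0,0,0,0],[1,-2,0.35,1,0,0,0],[1,0,0,6,0,0,0],[1,-1,0,6,0,0,0],[1,-2,-4,3,0,0,0],[1,0,-4,0,0,0,0],[1,0,0,0,0,0,0]]])

```text
clock: 6.75
tool_pos: [0.4416, 0.0605, 0.1774]
orientation: [-89.9, -0.1, -9.8]
force: [0.4, -0.0, -0.6]
opening: 0.0549
```

```bash
python3 - <<'E'
from h import *
a=ctrl.snapshot("side")[180:310,130:335]; cv2.imwrite("pics/side3.png",a)
b=ctrl.snapshot("scene"); cv2.imwrite("pics/scene3.png",b); b=b[215:405,305:480]
c=np.zeros((570,800,3),np.uint8)
a=cv2.resize(a,None,fx=3.9,fy=3.9,interpolation=cv2.INTER_CUBIC); 
cv2.imwrite("pics/p3.png",a[:600,:800]); cv2.imwrite("pics/p3b.png",cv2.resize(b,None,fx=3,fy=3,interpolation=cv2.INTER_CUBIC)); o=ctrl.get_obs(); print(o["clock"],o["tool_pos"],o["orientation"],o["force"],o["opening"])
E
```

```text
6.85 [0.44208712 0.06188978 0.17680687] [-8.99662709e+01 -4.19826432e-02 -9.75500109e+00] [ 1.21518173 -0.20950035 -0.26310877] 0.06348292579094723
```

View pics/p3.png

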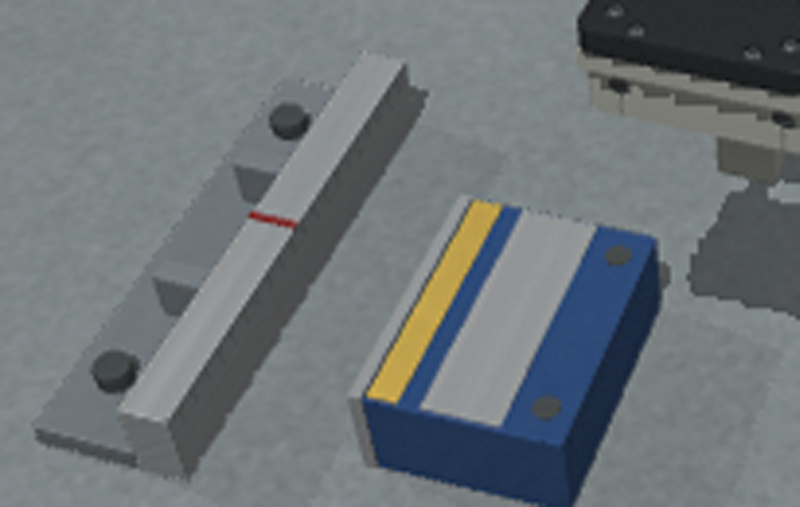

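The block is turned and its face is nearly parallel to the fence. In the crop, the face top edge runs (465,194)–(350,400), the back edge (657,236)–(565,446), and the fence edge (408,63)–(168,422).

View pics/p3b.png

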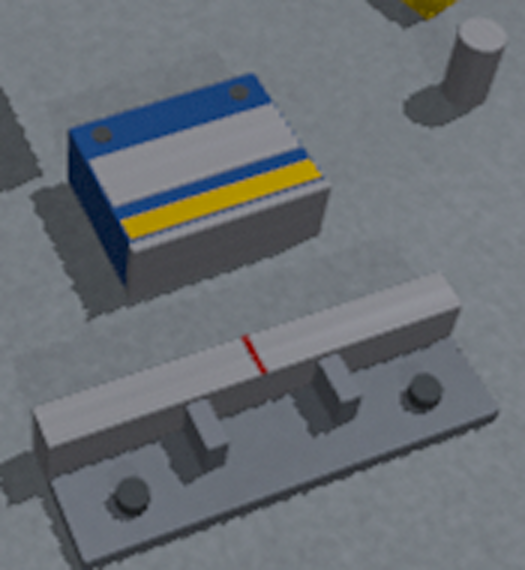

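```bash
python3 - <<'E'
from h import *
D=cam("side"); u=lambda p:un(p,3.9,(130,180)); T=.048
d=[(465,194),(350,400),(657,236),(565,446),(374,466)]
P=[(.048,-.062,T),(.048,.062,T),(-.048,-.062,T),(-.048,.062,T),(.048,.062,0)]
v,r=fit([(D,P,u(d))],[.55,.065,-10]); print("die",v,r.round(1))
F=[(0,-.12,.042),(0,.12,.042),(.024,-.12,.042),(.024,.12,.042)]
w,r=fit([(D,F,u([(408,63),(168,422),(365,52),(120,412)]))],[.67,.02,-10]); print("fence",w,r.round(1))
E
```

```text
die [ 0.55787926  0.06475901 -8.3125059 ] [-0.6  0.3  0.3 -0.7  1.  -0.2  0.6  0.2 -1.4  0.3]
fence [ 0.66790599  0.02003327 -9.77372446] [ 0.2 -0.6  0.3  0.6 -0.  -0.1 -0.4 -0.2]
```

```bash
python3 - <<'E'
from h import *
D=cam("side"); S=cam("scene"); u=lambda p:un(p,3.9,(130,180)); s=lambda p:un(p,3,(305,215)); T=.048
d=[(465,194),(350,400),(657,236),(565,446),(374,466)]
P=[(.048,-.062,T),(.048,.062,T),(-.048,-.062,T),(-.048,.062,T),(.048,.062,0)]
oD=(D,P,u(d)); oS=(S,P[:4]+[(.048,-.062,0),(.048,.062,0)],s([(128,242),(330,184),(68,130),(253,74),(128,303),(322,234)]))
F=[(0,-.12,.042),(0,.12,.042),(.024,-.12,.042),(.024,.12,.042)]
fD=(D,F,u([(408,63),(168,422),(365,52),(120,412)])); fS=(S,F,s([(35,410),(440,275),(50,447),(460,308)]))
for n,d_,f_ in(("scene",[oS],[fS]),("both",[oD,oS],[fD,fS])):
    v,r=fit(d_,[.55,.065,-10]);w,q=fit(f_,[.67,.02,-10]); print(n,v,w,abs(r).max(),abs(q).max())
e=v-w; a=np.radians(w[2]); x=np.array([np.cos(a),np.sin(a)]);y=np.array([-x[1],x[0]])
print("die in fence",e[:2]@x,e[:2]@y,e[2])
st=v[:2]-x*.085-y*(e[:2]@y)*.0; print("start tcp",st, "delta",st-ctrl.get_obs()["tool_pos"][:2])
E
```

```text
scene [ 0.55891362  0.0671938  -9.07870776] [ 0.67094258  0.0214595  -9.85187934] 2.740254783619605 1.2554056406388554
both [ 0.55831476  0.06620007 -8.63218316] [ 0.6695336   0.02085357 -9.75957623] 2.887813443261223 1.7300726804210171
die in fence -0.11729613851155848 0.025837064941648082 1.1273930715988865
start tcp [0.4745449  0.08060878] delta [0.03245778 0.018719  ]
```

Combined fit: the die is 1.1° from square, with its origin 117 mm before the fence face and 26 mm off mid-length, so it stays within the fence. The tool is aligned to the fence at -9.76°. Next I lower the open fingers behind the block, centred on it.

Call:
step_arm(rows=[[[1,3.2,1.9,0,0,0,0],[1,0,0,-5,0,0,0],[1,0,0,-5,0,0,0],[1,0,0,-4,0,0,0],[1,0,0,-2.1,0,0,0],[1,0,0,0,0,0,0]]])

```text
clock: 7.6
tool_pos: [0.4728, 0.081, 0.0137]
orientation: [-90.2, 0.2, -9.7]
force: [0.6, 0.2, 0.1]
opening: 0.0874
```

Call:
step_arm(rows=[[[1,0.59,-0.1,0,0,0,0],[1,0.59,-0.1,0,0,0,0],[1,0.49,-0.085,0,0,0,0],[1,0.4,-0.07,0,0,0,0],[1,0.4,-0.07,0,0,0,0],[1,0.4,-0.07,0,0,0,0]]])

```text
clock: 8.35
tool_pos: [0.5025, 0.0759, 0.0156]
orientation: [-90.0, 0.0, -9.7]
force: [-4.2, 3.2, 2.6]
opening: 0.0875
```

Call:
step_arm(rows=[[[1,0.3,-0.05,0,0,0,0],[1,0.3,-0.05,0,0,0,0],[1,0.3,-0.05,0,0,0,0],[1,0.3,-0.055,0,0,0,0]]])

```text
clock: 8.85
tool_pos: [0.5122, 0.0732, 0.0152]
orientation: [-90.1, 0.2, -9.8]
force: [-8.2, 2.4, 7.7]
opening: 0.088
```

```bash
python3 - <<'E'
from h import *
a=ctrl.snapshot("side")[180:310,130:335]
cv2.imwrite("pics/p4.png",cv2.resize(a,None,fx=3.9,fy=3.9,interpolation=cv2.INTER_CUBIC)[:600,:800])
b=ctrl.snapshot("scene")[215:405,305:480];cv2.imwrite("pics/p4b.png",cv2.resize(b,None,fx=3,fy=3,interpolation=cv2.INTER_CUBIC))
o=ctrl.get_obs(); print(o["clock"],o["tool_pos"],o["orientation"],o["force"],o["moment"],o["opening"])
E
```

```text
8.95 [0.51265656 0.07317877 0.01520716] [-90.10575875   0.18383188  -9.76575844] [-6.97736747  0.47433425  4.72310127] [ 0.12373702  2.15011276 -0.02418095] 0.08757175308192265
```

View pics/p4.png

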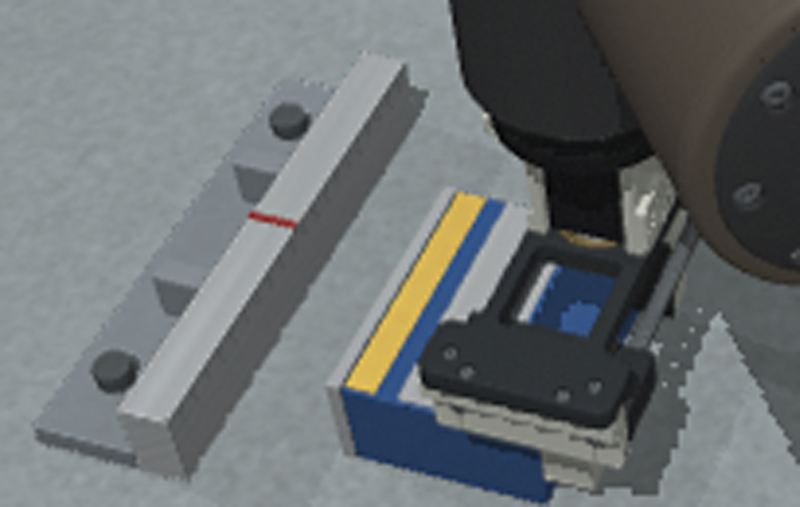

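Both fingers are on the back face, and the moment about z is about zero. The face edge runs (448,187)–(330,388). I'll measure squareness from the yellow stripe, rectified at the height of the top.

```bash
cat > sq.py <<'E'
from h import *
def stripe(n):
    im=ctrl.snapshot(n); h=cv2.cvtColor(im,cv2.COLOR_BGR2HSV); m=cv2.inRange(h,(20,120,90),(35,255,255))
    c=cam(n); g=[(.45,-.1),(.7,-.1),(.7,.2),(.45,.2)]
    H=cv2.getPerspectiveTransform(np.float32(proj(c,[(*p,.048) for p in g])),np.float32([((x-.45)*2000,(y+.1)*2000) for x,y in g]))
    w=cv2.warpPerspective(m,H,(500,600),flags=cv2.INTER_LINEAR)>127
    nl,lab,st,_=cv2.connectedComponentsWithStats(w.astype(np.uint8)); i=1+st[1:,4].argmax()
    yx=np.argwhere(lab==i); r=cv2.minAreaRect(np.float32(yx[:,::-1]))
    P=yx[:,::-1]/2000+[.45,-.1]; mu=P.mean(0); U=np.linalg.svd(P-mu,full_matrices=False)[2][0]; U*=np.sign(U[1])
    return mu,np.degrees(np.arctan2(U[1],U[0]))-90,np.array(r[1])/2
if __name__=="__main__":
    for n in("side","scene"): print(n,*stripe(n))
E
python3 sq.py
```

```text
side [0.60251714 0.0554763 ] -9.794347741852533 [121.00693512  15.38380337]
scene [0.60189373 0.05855922] -9.698973982501627 [120.53195953  15.30861187]
```

View pics/p4b.png

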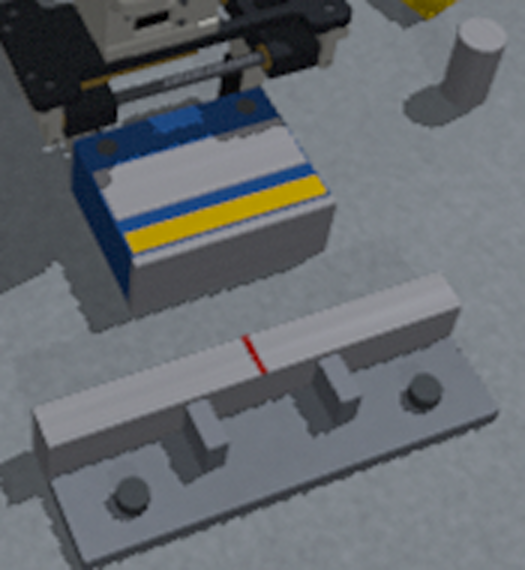

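The stripe yaw is -9.79° (side) and -9.70° (scene) against the fence's -9.76°, so the block is square with about a 58 mm gap. Now I push it home straight along the fence normal.

Call:
step_arm(rows=[[[1,0.49,-0.085,0,0,0,0],[1,0.49,-0.085,0,0,0,0],[1,0.49,-0.085,0,0,0,0],[1,0.49,-0.085,0,0,0,0],[1,0.49,-0.084,0,0,0,0],[1,0.49,-0.084,0,0,0,0],[1,0.49,-0.084,0,0,0,0],[1,0.49,-0.084,0,0,0,0],[1,0.3,-0.05,0,0,0,0]]])

```text
clock: 10.18
tool_pos: [0.5544, 0.0659, 0.0151]
orientation: [-90.1, 0.2, -9.8]
force: [-8.5, 2.4, 7.8]
opening: 0.0877
```

```bash
python3 sq.py; python3 -c "
from h import *
o=ctrl.get_obs(); print(o['clock'],o['tool_pos'],o['orientation'],o['force'],o['moment'])
a=ctrl.snapshot('side')[190:310,130:300]; cv2.imwrite('pics/p5.png',cv2.resize(a,None,fx=4.5,fy=4.5,interpolation=cv2.INTER_CUBIC))"
```

```text
side [0.64420285 0.04800515] -9.71919360532523 [121.73462677  15.39399815]
scene [0.64408774 0.05129209] -9.715488200505291 [120.5122757  15.1226368]
10.275 [0.55476973 0.06587334 0.01511906] [-90.10813078   0.20185027  -9.77352823] [-5.71332353  0.01358491  5.34984036] [-0.03103975  2.13866853 -0.06767443]
```

View pics/p5.png

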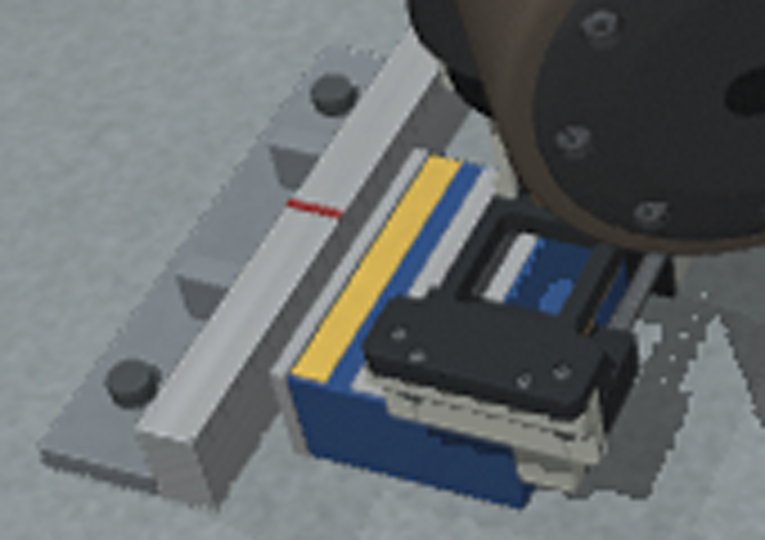

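The block is still square (-9.72°) and about 16 mm short of the fence. The face edge runs (420,152)–(275,372), parallel to the fence. I'll creep the rest.

Call:
step_arm(rows=[[[1,0.25,-0.043,0,0,0,0],[1,0.25,-0.043,0,0,0,0],[1,0.25,-0.043,0,0,0,0],[1,0.25,-0.043,0,0,0,0],[1,0.15,-0.026,0,0,0,0]]])

```text
clock: 10.95
tool_pos: [0.5658, 0.064, 0.0151]
orientation: [-90.1, 0.2, -9.8]
force: [-8.3, 2.6, 7.0]
opening: 0.0875
```

Call:
step_arm(rows=[[[1,0.1,-0.017,0,0,0,0],[1,0.1,-0.017,0,0,0,0]]])

```text
clock: 11.2
tool_pos: [0.5677, 0.0636, 0.0151]
orientation: [-90.1, 0.2, -9.8]
force: [-8.7, 0.6, 6.3]
opening: 0.0876
```

Call:
step_arm(rows=[[[1,0.1,-0.017,0,0,0,0],[1,0.1,-0.017,0,0,0,0]]])

```text
clock: 11.45
tool_pos: [0.5695, 0.0633, 0.0151]
orientation: [-90.1, 0.3, -9.8]
force: [-12.4, 5.1, 9.3]
opening: 0.0878
```

Call:
step_arm(rows=[[[1,0.1,-0.017,0,0,0,0]]])

```text
clock: 11.58
tool_pos: [0.5694, 0.0633, 0.0151]
orientation: [-90.1, 0.4, -9.8]
force: [-17.6, 7.2, 13.7]
opening: 0.0874
```

Call:
step_arm(rows=[[[1,0.1,-0.017,0,0,0,0]]])

```text
clock: 11.7
tool_pos: [0.5694, 0.0633, 0.0151]
orientation: [-90.1, 0.4, -9.8]
force: [-21.3, 9.1, 17.4]
opening: 0.0877
```

The force rises with no further motion, so the block is against the fence. I'll check squareness under load, then withdraw.

```bash
python3 sq.py; python3 -c "
from h import *
o=ctrl.get_obs(); print(o['clock'],o['tool_pos'],o['force'],o['moment'])"
```

```text
side [0.65960871 0.04672873] -9.439538530397101 [121.07597351  15.43691444]
scene [0.65884806 0.04883563] -9.599043432037618 [121.68678284  15.03892136]
11.8 [0.5694052  0.06328118 0.01505028] [-18.21798281   6.43605993  14.87785296] [2.58294308 6.28821326 0.10014189]
```

Call:
step_arm(rows=[[[1,0,0,0,0,0,0],[1,-0.5,0.085,0,0,0,0],[1,-1,0.17,0,0,0,0],[1,-2,0.34,0,0,0,0],[1,-2,0.34,0,0,0,0],[1,-2,0.34,1,0,0,0],[1,-1,0,5,0,0,0],[1,-1,0,5,0,0,0],[1,-2,-3,4,0,0,0],[1,0,-5,2,0,0,0],[1,0,-5,0,0,0,0],[1,0,0,0,0,0,0]]])

```text
clock: 13.3
tool_pos: [0.4585, -0.056, 0.1858]
orientation: [-90.0, -0.0, -10.0]
force: [0.1, 0.0, 0.3]
opening: 0.0874
```

```bash
python3 sq.py; python3 - <<'E'
from h import *
a=ctrl.snapshot('side'); b=ctrl.snapshot('scene'); cv2.imwrite("pics/sideF.png",a);cv2.imwrite("pics/sceneF.png",b)
a=cv2.resize(a[185:310,130:290],None,fx=2.5,fy=2.5,interpolation=cv2.INTER_CUBIC); b=cv2.resize(b[170:405,300:490],None,fx=2.1,fy=2.1,interpolation=cv2.INTER_CUBIC)
c=np.zeros((max(a.shape[0],b.shape[0]),a.shape[1]+b.shape[1],3),np.uint8); c[:a.shape[0],:a.shape[1]]=a; c[:b.shape[0],a.shape[1]:]=b
print(c.shape); cv2.imwrite("pics/p6.png",c); o=ctrl.get_obs(); print(o['clock'],o['tool_pos'],o['force'])
E
```

```text
side [0.65920129 0.04523136] -9.781903935008216 [121.41525269  15.43691444]
scene [0.65884806 0.04883563] -9.599043432037618 [121.68678284  15.03892136]
(494, 799, 3)
13.5 [ 0.45912627 -0.05306034  0.18538545] [ 0.14122764  0.31147243 -0.4267906 ]
```

View pics/p6.png

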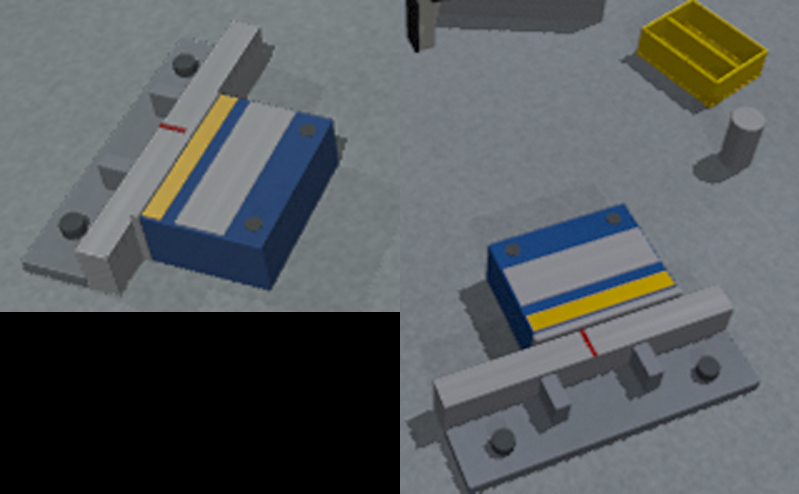

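The die sits along the fence within both ends: its face spans (135,215)–(235,97) in the left crop, well inside the fence's (80,255)–(262,35). The roller and tray are undisturbed, and the hand is clear. Handing in.

```bash
python3 - <<'E'
from h import *
for n in("scene","side"):
    p=cv2.imread(f"pics/{n}0.png").astype(int); q=cv2.imread(f"pics/{n}F.png").astype(int)
    for k,(x0,y0,x1,y1) in {"scene":{"spec":(178,312,265,352),"roller":(445,215,480,255),"tray":(410,165,480,222)},"side":{"spec":(288,155,330,205),"roller":(200,350,242,395),"tray":(250,385,338,460)}}[n].items():
        print(n,k,abs(p-q)[y0:y1,x0:x1].mean().round(2))
print(ctrl.close_job())
E
```

```text
scene spec 14.23
scene roller 7.18
scene tray 6.39
side spec 15.61
side roller 1.08
side tray 1.11
the job is handed in; nothing more can be done
None
```

```bash
python3 - <<'E'
from h import *
for n,r in(("scene",(170,300,275,360)),("side",(280,145,340,210))):
    for s in "0F":
        i=cv2.imread(f"pics/{n}{s}.png")[r[1]:r[3],r[0]:r[2]]; m=cv2.inRange(cv2.cvtColor(i,cv2.COLOR_BGR2HSV),(3,90,30),(17,255,255)); p=np.argwhere(m); print(n,s,len(p),p.mean(0)[::-1]+r[:2] if len(p) else None)
E
```

```text
scene 0 978 [220.00511247 331.46421268]
scene F 978 [219.92740286 331.4795501 ]
side 0 442 [307.09049774 181.14932127]
side F 283 [302.27208481 188.44169611]
```

The die block now sits with its bright face flat against the fence, and the job was handed in at about 13.5 s.

- **Turning:** I turned the block about 48° clockwise with shut-finger pushes on the end of its back face, away from the fence. I then squared it with both open fingers while it was still about 58 mm clear. The stripe read -9.79° and -9.70° in the two cameras, against -9.76° for the fence.
- **Seating:** I pushed it straight home with both fingers. Contact showed as the push force (x component) rising from about 8 to 21 N with no further movement. Then I withdrew the hand, and the tool force afterwards was about zero.
- **Final squareness:** After release, the stripe read -9.78° in the side camera and -9.60° in the scene camera. That 0.2° disagreement is probably the limit of the measurement.
- **Position along the fence:** The block's centre is about 26 mm from mid-fence, so both ends stay well inside the fence.
- **Bystanders:** The roller and tray look unmoved; their side-camera image regions hardly changed. The specimen stayed put in the scene camera: same pixel count, centre within 0.1 px. The side camera disagreed, showing only 283 of 442 specimen pixels. I put that down to the parked arm or its shadow covering part of it, since nothing came near it, but I did not confirm it by eye.

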